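# Find the boxed filter and slide it to the loading line

### The arm

A 6-joint arm with a two-finger parallel gripper is mounted at the origin on the work surface. World frame = base frame: x ahead of the robot, y to its left, z up, the work surface at z = 0. Lengths are in m, angles in rad, forces in N, time in s.
With the tool pointing down it reaches from about 0.325 to 0.9 m from the base axis. Payload 6.1 kg.
Tool frame: the origin (TCP) lies midway between the tips of the shut fingers; the grasp point (between the pads) lies 19 mm behind it; y points along the fingers, x is the direction in which the jaws open and shut, and the axes are right-handed (so a half turn about y gives the same grasp; the last joint's range is limited). The gripper opens to 85 mm and grips with 20 to 120 N. Pads are 22 mm wide; open, the fingers measure 114 mm over their backs; the gripper's body (76 mm by 85 mm) begins 54 mm behind the grasp point. The pads swing forward as they close: fully open they stand 13 mm farther back than shut.
Start: joints at [1.207, 0.22, 1.526, -0, 1.395, -0.126], TCP at [0.147, 0.607, 0.231] pointing down, gripper open.
Joint ranges: [-2.98, 2.98], [-0.91, 2.08], [0.09, 2.57], [-1.24, 4.39], [0.2, 2.65], [-2.68, 2.68]. Speed limits (rad/s): [2.57, 2.57, 3.01, 3.14, 3.14, 3.14].

### API

Orientations are given as a unit quaternion [x, y, z, w].
In Python, from bench import robot gives the robot as it stands.
- The arm moves only by the tool apply_moves, never from a script. Its argument "plan" is a list of rows, each a list of 7 numbers: the shift along the world's x, y, z in m, then the turn, a rotation vector about the world's x, y, z in rad, then the opening, from 0 (shut) to 1 (fully open). A call has exactly 5 rows; each row shifts and turns the pose as measured when the row begins; what a row does not reach is not made up. A row lasts 1/10 s, in which the tool goes at most 50 mm and 8.59 degrees, less where a joint would pass 70% of its speed; a pose out of reach is approached as far as the arm can. A call with a gripper value outside its range is refused whole. The fingers move at their own pace and stop on an object; "grip_force" is the grip in N (left out, the last holds). Time passes only in rows, so rows that do not move let the fingers close, or fill a call up. It gives the time, the measured TCP pose, the force and the opening at its end, in the units of the state.
- robot.state(): the state, without advancing time (a new reading comes with each control period).
- robot.camera(name): name is "scene" or "top" or "wrist"; returns the picture (400x640x3 uint8, red, green, blue); there is no depth.
- robot.get_calibration(name): a dict with "fx", "fy", "cx", "cy" (pixels), "D" ([k1, k2, p1, p2, k3] as OpenCV has them; the pictures are not rectified), "world_to_cam" (4x4, takes a point from world to camera coordinates); the wrist camera has in their place "tool_from_camera" (4x4, takes a point from camera to tool coordinates, whose origin is the TCP and whose axes are the tool frame's). Camera axes: x right, y up, looking along -z (the intrinsics and any distortion apply to the point x, -y, -z); pixel columns grow to the right and rows downward; lengths in m; the calibration is good to about 2 mm. A picture is of the moment at which its call begins: read the wrist's pose just before it. get_calibration takes no time and is no camera call.
- robot.job_done(): hands the job in, once; it reports no verdict.
The state is a dict: "clock": time; "joint_pos": joint angles; "qvel": joint speeds; "joint_efforts": joint torques, N m; "ee_pos": TCP position; "eef_rot": TCP orientation; "wrist_force": force on the tool from outside, world axes, zero at the start; "torque": the same for the moment, N m; "width": opening from 0.0 (shut) to 1.0 (fully open).
Only numpy, scipy, OpenCV 4.12 (cv2) and the standard library are available. Lean on these libraries where they do the work, as an engineer would, in place of code of your own. Each camera call takes 0.05 s, during which the arm holds its last target.

### The job

One of the two lidded drying boxes on the grey loading board holds the blue filter cartridge (the other a white one): lift the lids by their knobs to find it, and set that box's lid down flat, knob up, on the green mat. Then slide that open box, with the cartridge in it and without lifting it off the board, away from the robot until its leading edge lies on the scribed red line along the whole edge, and let go of everything. Leave the other box in its place (its lid may be on or off) and do not upset or shift the amber bottle and the glass beaker beside the board.

Things in the scene. Friction and masses are not known exactly. Their poses are not given: they have to be found in the camera images.
- board: Fixed grey loading board, 300 mm (x) by 340 (y), 10 mm thick, on the bench. Origin at the centre of its underside; +x points away from the robot across the line, the way boxes are slid (yaw varies by up to 0.25 rad). Nothing on it stops a box.
- line (a point): Middle of the red scribed line on the board's top, 100 mm along +x from the board's centre; the line is 4 mm wide and 330 mm long and runs along the board's y. Axes as the board's. The line is flush: no step.
- mat_top (a point): Centre of the top of the fixed green mat, 150 by 160 mm, 4 mm thick, on the bench to the left of the board. x, y axes along its sides.
- sample_box: Metal box 80 mm (x) by 110 (y) by 50 high, walls and floor 4 mm, 0.36 to 0.6 kg, loose on the board, lidded at the start; holds the blue cartridge. Origin at the centre of its underside; leading edge: the 110 mm foot of its +x side. Starts up to 0.2 rad askew to the board, 85 to 150 mm short of the line, in either place; when the push stops it stops.
- edge_left (a point): Left (+y) end of the sample box's leading edge, at its foot: (40, 55, 0) mm in the box's frame.
- edge_right (a point): Right (-y) end of the sample box's leading edge, at its foot: (40, -55, 0) mm in the box's frame.
- sample_lid: White lift-off lid of the sample box: plate 84 (x) by 114 (y) by 5 mm, a loose-fitting 5 mm plug beneath it and, at the centre of its top, a round black knob 24 mm in diameter, 32 high. Origin at the centre of the plate's underside (knob 5 to 37 mm above it; lying on the mat the origin is 5 mm above the mat's top). 90 g; no latch.
- sample: Blue filter cartridge, a disc 48 mm in diameter and 20 mm high, lying loose on the floor of the sample box. Origin at the centre of its underside.
- other_box: Second box, just like the sample box, beside it on the board, about 170 mm away centre to centre; holds the white cartridge.
- other_lid: Lid of the second box, just like the sample box's lid.
- bottle: Bystander: amber bottle, 60 mm in diameter, 150 mm high, standing to the right. Origin under its centre.
- beaker: Bystander: glass beaker, 68 mm in diameter, 85 mm high, standing to the right. Origin under its centre.
Not all that is in view belongs to the job. What is shaped like the sample_lid but purple or turquoise is not meant. What is shaped like the sample_box but pink is not meant.

How it is judged:
On the way, in this order (a step that is already met when the one before it is completed fails the run):
1. the lid of the box with the blue cartridge lies flat on the green mat (x of sample_lid in the frame of mat_top between -0.05 and 0.05 m and y of sample_lid in the frame of mat_top between -0.05 and 0.05 m and height (world z) of sample_lid below 0.02 m and angle between sample_lid's own z axis and vertical below 0.15 rad and linear speed of sample_lid below 0.02 m/s), for 0.2 s.
2. the leading edge of that box lies on the red line (x of edge_left in the frame of line between -0.005 and 0.005 m and x of edge_right in the frame of line between -0.005 and 0.005 m and y of edge_left in the frame of line below 0.175 m and y of edge_right in the frame of line above -0.175 m), for 0.2 s.
At the end, for the whole second after the job is handed in: Both ends of the sample box's leading edge are within 5 mm of the middle of the red line, on the line's length; the box stands level and still on the board with the blue cartridge in it; its lid lies flat, knob up, with its centre within 50 mm of the mat's centre along each of the mat's sides (all of step 1 and all of step 2 and distance between sample and sample_box below 0.05 m and linear speed of sample_box below 0.01 m/s and angle between sample_box's own z axis and vertical below 0.05 rad and height (world z) of sample_box below 0.015 m); the robot touches nothing.
It fails at once if the sample box is lifted off the board (15 mm or more) or tipped (height (world z) of sample_box above 0.025 m or angle between sample_box's own z axis and vertical above 0.3 rad).
It fails at once if the other box is shifted by more than 30 mm (distance of other_box from where it was at the start of the episode above 0.03 m).
It fails at once if the bottle or beaker is shifted by more than 30 mm or upset (distance of any of bottle, beaker from where it was at the start of the episode above 0.03 m or angle between any of bottle, beaker's own z axis and vertical above 0.4 rad).
It also fails if it takes over 64 s, if anything falls off the work surface, if the arm or the gripper's body presses on something with over 40 N, if the wrist force passes 120 N, or if a joint passes its speed limit or range.

## Working session

There is one attempt and no reset: what is moved stays moved. The work goes in short steps, Python scripts to look and compute and a tool call to move; the robot and the scene stay as the last step left them, time stands still between calls to the robot, and variables do not carry over. Pictures are saved under pics/ and viewed, and the job is handed in when it is done.

Besides the shell and the picture viewer there is one more tool, called by a JSON object that holds its "op" and its "data", one argument or row to a line. apply_moves: Moves the arm, as the interface text tells. Its arguments: {"type":"object","properties":{"plan":{"type":"array","items":{"type":"array","items":{"type":"number"}}},"grip_force":{"type":"number"}},"required":["plan"]}

```bash
ls; mkdir -p pics; python3 - <<'E'
from bench import robot
import cv2
print(robot.state())
for n in ["scene","top","wrist"]:
    im=robot.camera(n); cv2.imwrite(f"pics/{n}0.png",im[:,:,::-1]); print(n,robot.get_calibration(n))
E
```

```text
pics
{'clock': 0.0, 'joint_pos': array([ 1.20689972e+00,  2.21229495e-01,  1.52762469e+00, -1.72480644e-05,
        1.39468295e+00, -1.26097557e-01]), 'qvel': array([-1.54508030e-03, -2.48498140e-04, -1.38242719e-03, -3.41082082e-04,
        1.43367690e-03,  1.91121590e-06]), 'joint_efforts': array([-2.15379070e-03, -4.96888232e+01, -3.89397669e+01, -4.90279781e-04,
        1.10289300e-02,  2.65067388e-05]), 'ee_pos': array([0.14701787, 0.60683868, 0.23018996]), 'eef_rot': array([ 0.55613759,  0.43657431, -0.43774716, -0.55541991]), 'wrist_force': array([-0.00660002, -0.50243518,  0.62645575]), 'torque': array([ 0.04856342,  0.0198273 , -0.01757295]), 'width': 0.998632476141162}
scene {'fx': 476.8423791996517, 'fy': 476.8423791996517, 'cx': 317.5742131027052, 'cy': 202.31430509086294, 'D': array([-0.11285176,  0.        ,  0.        ,  0.        ,  0.        ]), 'world_to_cam': array([[-0.01063961,  0.99993332, -0.00448977,  0.09459783],
       [-0.65848202, -0.00362728,  0.75258772,  0.28715511],
       [ 0.75252125,  0.01096367,  0.65847671, -1.97005881],
       [ 0.        ,  0.  
[... 325 characters left out ...]
7876,  0.12874246, -0.50863176],
       [-0.12831643,  0.01808405,  0.99156838, -1.38350523],
       [ 0.        ,  0.        ,  0.        ,  1.        ]])}
wrist {'fx': 341.8736280130014, 'fy': 341.8736280130014, 'cx': 323.0731675759401, 'cy': 197.82157790417165, 'D': array([0.01355656, 0.        , 0.        , 0.        , 0.        ]), 'tool_from_camera': array([[ 9.99999766e-01,  6.60431163e-04,  1.80459416e-04,
        -1.39792003e-03],
       [-2.40241073e-05,  2.97268883e-01, -9.54793805e-01,
        -1.42379911e-01],
       [-6.84220553e-04,  9.54793577e-01,  2.97268829e-01,
         7.55615552e-02],
       [ 0.00000000e+00,  0.00000000e+00,  0.00000000e+00,
         1.00000000e+00]])}
```

View pics/scene0.png

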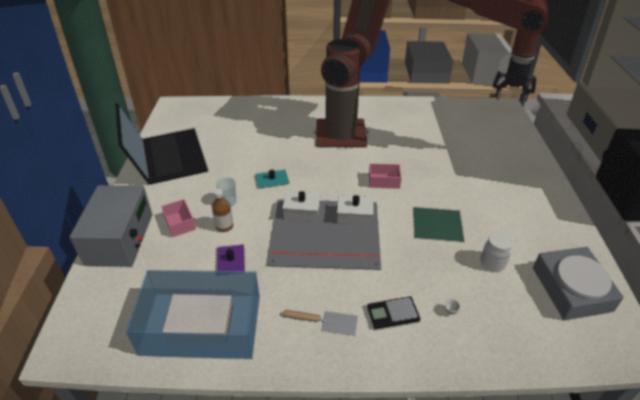

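View pics/top0.png

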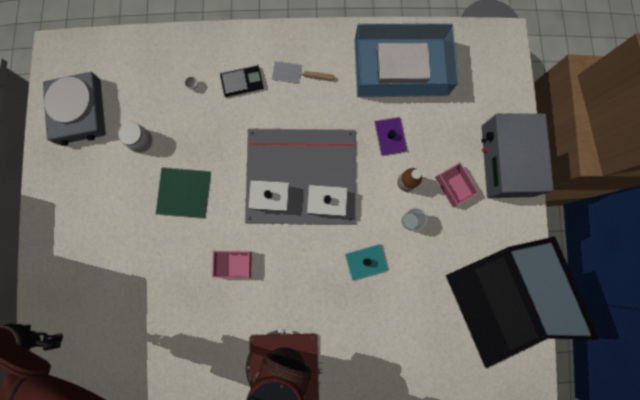

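View pics/wrist0.png

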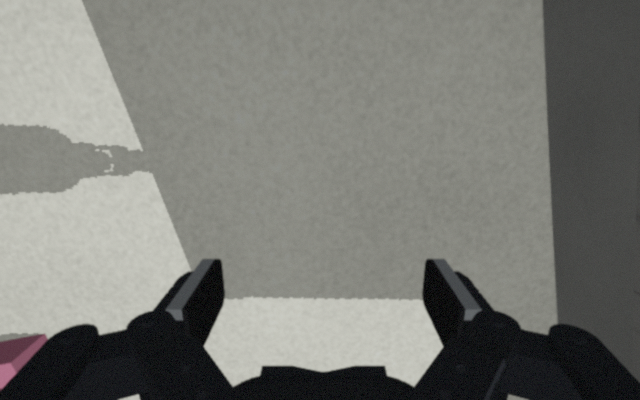

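```bash
cat > h.py <<'E'
import numpy as np, cv2
from scipy.spatial.transform import Rotation as R
def cam_from(robot,name,st=None):
    c=robot.get_calibration(name)
    K=np.array([[c['fx'],0,c['cx']],[0,c['fy'],c['cy']],[0,0,1]])
    if name=='wrist':
        T=np.eye(4);T[:3,:3]=R.from_quat(st['eef_rot']).as_matrix();T[:3,3]=st['ee_pos']
        c2w=T@c['tool_from_camera']
    else: c2w=np.linalg.inv(c['world_to_cam'])
    return K,c['D'],c2w
def cast(cam,px,z):
    K,D,c2w=cam
    u=cv2.undistortPoints(np.array(px,float).reshape(-1,1,2),K,D).reshape(-1,2)
    d=np.c_[u[:,0],-u[:,1],-np.ones(len(u))]@c2w[:3,:3].T
    o=c2w[:3,3]; return o+d*((z-o[2])/d[:,2])[:,None]
def proj(cam,P):
    K,D,c2w=cam
    p=(np.array(P,float).reshape(-1,3)-c2w[:3,3])@c2w[:3,:3]
    return cv2.projectPoints(p*[1,-1,-1],np.zeros(3),np.zeros(3),K,D)[0].reshape(-1,2)
def blobs(mask,amin=20):
    cs,_=cv2.findContours(mask.astype(np.uint8),cv2.RETR_EXTERNAL,cv2.CHAIN_APPROX_NONE)
    return sorted([c for c in cs if cv2.contourArea(c)>=amin],key=cv2.contourArea,reverse=True)
def yawrect(pts):
    (c,s,a)=cv2.minAreaRect((pts[:,:2]*1000).astype(np.float32)); return np.array(c)/1000,np.array(s),a
E
python3 - <<'E'
from bench import robot
from h import *
for n in ["top","scene"]:
    im=cv2.imread(f"pics/{n}0.png"); hsv=cv2.cvtColor(im,cv2.COLOR_BGR2HSV); cam=cam_from(robot,n)
    roi=np.zeros(im.shape[:2],bool)
    if n=="top": roi[125:228,150:362]=1
    else: roi[185:275,260:480]=1
    H,S,V=[hsv[:,:,i].astype(int) for i in range(3)]
    masks={'red':((H<8)|(H>172))&(S>90)&(V>60),'mat':(H>50)&(H<95)&(S>60),'lid':(V>150)&(S<60),'knob':(V<45)}
    z={'red':.01,'mat':.004,'lid':.065,'knob':.097}
    for k,m in masks.items():
        m=m&roi
        if k=='red': 
            p=np.argwhere(m)[:,::-1]; w=cast(cam,p,z[k]); print(n,k,len(p),yawrect(w)); 
            f=np.polyfit(w[:,1],w[:,0],1); print('  x=%.4f*y+%.4f'%tuple(f),w[:,1].min(),w[:,1].max()); continue
        for b in blobs(m,25)[:6]:
            b=b.reshape(-1,2); print(n,k,b.mean(0),cv2.contourArea(b),yawrect(cast(cam,b,z[k])))
E
python3 -c "
import cv2
a=cv2.imread('pics/top0.png')[120:230,150:365];b=cv2.imread('pics/scene0.png')[170:275,250:470]
cv2.imwrite('pics/c1.png',cv2.resize(a,None,fx=3.5,fy=3.5));cv2.imwrite('pics/c2.png',cv2.resize(b,None,fx=3.5,fy=3.5))"
```

```text
top red 211 (array([ 0.68603943, -0.06952122]), array([327.27697754,   6.45603275]), 87.54508209228516)
  x=0.0386*y+0.6886 -0.2331188541934763 0.09397984102444892
top mat [182.96666667 192.45555556] 2073.0 (array([0.54266254, 0.30351578]), array([152.96989441, 141.9460144 ]), 83.8155288696289)
top lid [266.80135659 174.06104651] 9867.0 (array([0.57948456, 0.073384  ]), array([647.33282471, 313.29379272]), 88.4203109741211)
top lid [326.81967213 199.82786885] 922.0 (array([ 0.50041284, -0.14277238]), array([109.71918488,  79.81229401]), 84.57352447509766)
top lid [267.96666667 194.85      ] 916.0 (array([0.51956848, 0.03125037]), array([109.37081146,  79.86090088]), 85.19426727294922)
top knob [267.82352941 194.23529412] 27.5 (array([0.51628436, 0.02890797]), array([20.78194809, 14.37348175]), 43.63880920410156)
scene red 124 (array([0.57387616, 0.04260574]), array([231.43962097, 530.18731689]), 44.993370056152344)
  x=-0.6688*y+0.6131 -0.22668228595934517 0.19623289789144469
scene mat [437.70629371 224.29370629] 1207.5 (array([0.5451546 , 0.30526422]), array([149.09030151, 136.32391357]), 83.6463623046875)
scene lid [375.05701079 231.46687211] 18877.5 (array([0.61756812, 0.09087943]), array([394.04141235, 744.64605713]), 0.3967936933040619)
```

View pics/c1.png

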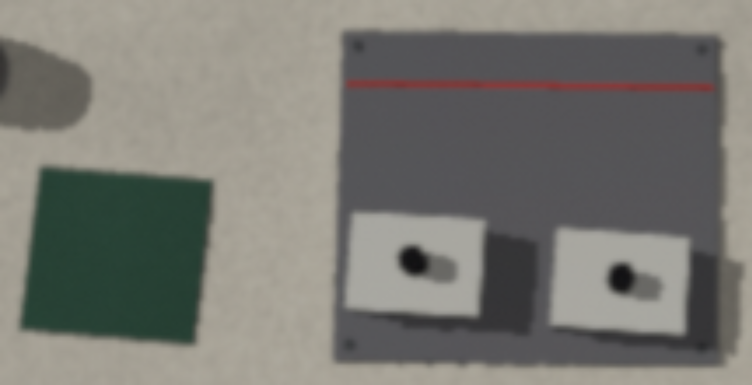

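View pics/c2.png

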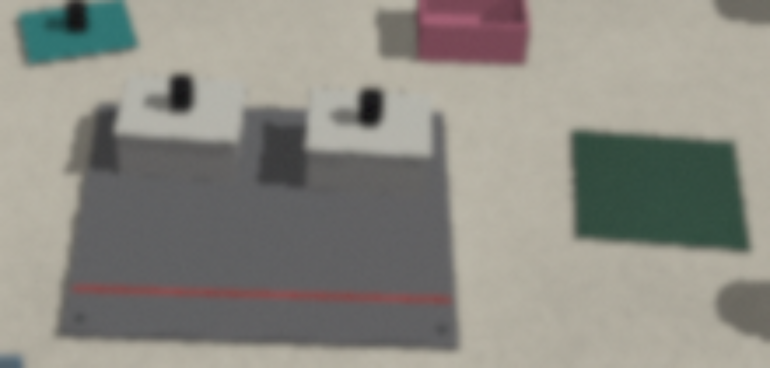

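```bash
cat > st.py <<'E'
from bench import robot
from h import *
s=robot.state(); M=R.from_quat(s['eef_rot']).as_matrix()
print('t',round(s['clock'],2),'pos',s['ee_pos'].round(4),'w',round(s['width'],3),'F',s['wrist_force'].round(1),'q',s['joint_pos'].round(2))
print('tool x',M[:,0].round(3),'y',M[:,1].round(3),'z',M[:,2].round(3),'yaw of x',np.degrees(np.arctan2(M[1,0],M[0,0])).round(2))
# tilt correction rotvec to bring tool y to -z
a=np.cross(M[:,1],[0,0,-1]); print('tiltfix',a.round(4))
E
python3 st.py; python3 - <<'E'
from bench import robot
from h import *
for n in ["top"]:
    im=cv2.imread(f"pics/{n}0.png"); hsv=cv2.cvtColor(im,cv2.COLOR_BGR2HSV); cam=cam_from(robot,n)
    # knob dark blobs in lid zone
    H,S,V=[hsv[:,:,i].astype(int) for i in range(3)]
    for (x0,x1) in ((255,282),(312,342)):
        roi=np.zeros(V.shape,bool); roi[185:208,x0:x1]=1
        for t in (50,70): 
            p=np.argwhere(roi&(V<t))[:,::-1]; print(t,p.mean(0),cast(cam,[p.mean(0)],.089))
E
```

```text
t 0.15 pos [0.1471 0.607  0.2304] w 0.999 F [ 0.  -0.8  0.6] q [ 1.21  0.22  1.53  0.    1.39 -0.13]
tool x [ 0.236  0.972 -0.002] y [-0.001 -0.001 -1.   ] z [-0.972  0.236  0.   ] yaw of x 76.38
tiltfix [ 0.0014 -0.0006  0.    ]
50 [267.84210526 194.15789474] [[0.51769648 0.02936072 0.089     ]]
70 [267.86666667 194.15555556] [[0.51770158 0.0292888  0.089     ]]
50 [327.31428571 199.08571429] [[ 0.49883514 -0.1440075   0.089     ]]
70 [327.14285714 199.21428571] [[ 0.49846915 -0.14349563  0.089     ]]
```

{"op": "apply_moves", "data": {
  "plan": [
    [0.025,-0.038,0,0,0,0.05,1],
    [0.025,-0.038,0,0,0,0.05,1],
    [0.025,-0.038,0,0,0,0.05,1],
    [0.025,-0.038,0,0,0,0,1],
    [0.025,-0.038,0,0,0,0,1]
  ],
  "grip_force": 40
}}

```text
clock: 0.65
ee_pos: [0.2709, 0.4134, 0.227]
eef_rot: [0.518, 0.48, -0.483, -0.517]
wrist_force: [0.8, -0.0, 0.2]
width: 1.0
```

{"op": "apply_moves", "data": {
  "plan": [
    [0.025,-0.038,0,0,0,0,1],
    [0.025,-0.038,0,0,0,0,1],
    [0.025,-0.038,-0.01,0,0,0,1],
    [0.025,-0.038,-0.01,0,0,0,1],
    [0.025,-0.038,-0.01,0,0,0,1]
  ]
}}

```text
clock: 1.15
ee_pos: [0.3995, 0.2154, 0.1976]
eef_rot: [0.518, 0.482, -0.482, -0.516]
wrist_force: [0.0, 0.7, 0.4]
width: 1.004
```

{"op": "apply_moves", "data": {
  "plan": [
    [0.025,-0.038,0,0,0,0,1],
    [0.025,-0.038,0,0,0,0,1],
    [0.025,-0.038,0,0,0,0,1],
    [0.025,-0.038,0,0,0,0,1],
    [0.0,0,0,0,0,0,1]
  ]
}}

```text
clock: 1.65
ee_pos: [0.5027, 0.0514, 0.1953]
eef_rot: [0.52, 0.48, -0.481, -0.518]
wrist_force: [0.3, 2.2, 0.9]
width: 0.996
```

```bash
python3 st.py
```

```text
t 1.65 pos [0.5027 0.0514 0.1953] w 0.996 F [0.3 2.2 0.9] q [-0.05 -0.04  1.87 -0.    1.31 -1.55]
tool x [ 0.076  0.997 -0.003] y [-0.    -0.004 -1.   ] z [-0.997  0.076 -0.   ] yaw of x 85.65
tiltfix [ 0.0035 -0.      0.    ]
```

```bash
python3 - <<'E'
from bench import robot
import cv2
im=robot.camera("wrist"); cv2.imwrite("pics/w1.png",im[:,:,::-1])
E
python3 st.py
```

```text
t 1.7 pos [0.5013 0.0533 0.195 ] w 0.997 F [ 0.3 -0.6 -0.6] q [-0.05 -0.04  1.87 -0.    1.31 -1.54]
tool x [ 0.075  0.997 -0.002] y [-0.002 -0.002 -1.   ] z [-0.997  0.075  0.001] yaw of x 85.69
tiltfix [ 0.0022 -0.0016  0.    ]
```

View pics/w1.png

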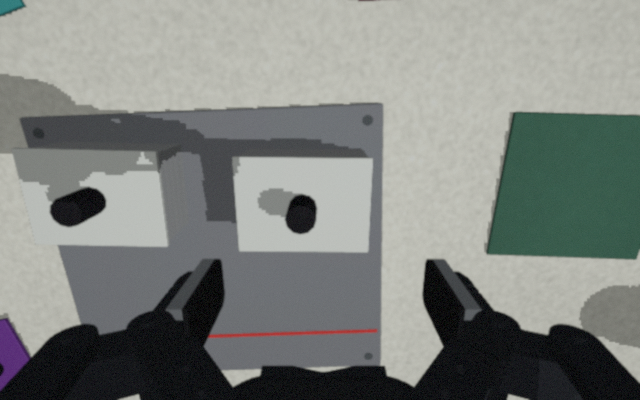

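```bash
python3 - <<'E'
from bench import robot
from h import *
s=robot.state(); cam=cam_from(robot,"wrist",s)
im=cv2.imread("pics/w1.png"); hsv=cv2.cvtColor(im,cv2.COLOR_BGR2HSV); V=hsv[:,:,2].astype(int);S=hsv[:,:,1].astype(int);H=hsv[:,:,0]
roi=np.zeros(V.shape,bool); roi[152:258,228:376]=1
for b in blobs(roi&(V>150),200)[:2]:
    b=b.reshape(-1,2); print('lid',yawrect(cast(cam,b,.065)))
    br=cv2.boxPoints(cv2.minAreaRect(b)); print(br.round(0).tolist())
p=np.argwhere(roi&(V<40)); kb=blobs(roi&(V<40),100)[0].reshape(-1,2)
x,y,w,h=cv2.boundingRect(kb); print('knob',x,y,w,h); 
print('proj left', [proj(cam,[[.5187,.030,z]])[0].round(1) for z in (.065,.097)], 'tcp',proj(cam,[s['ee_pos']]))
print('top disc', cast(cam,[[x+w/2,y+h-w/2]],.097),'base', cast(cam,[[x+w/2,y+w/2]],.065))
m=((H<8)|(H>172))&(S>110)&(V>60); m[:300]=0; p=np.argwhere(m)[:,::-1]; p=p[(p[:,0]>200)]
w=cast(cam,p,.01); print('line',np.polyfit(w[:,1],w[:,0],1),len(p),w[:,1].max())
m=(H>60)&(H<95)&(S>70); c=blobs(m,2000)[0].reshape(-1,2);w=cast(cam,c,.004); print('mat',w.min(0),w.max(0))
print('mat corners',cast(cam,[[513,112],[488,254],[636,258]],.004))
E
```

```text
lid (array([0.51623096, 0.03324356]), array([113.54751587,  83.59663391]), 85.0910873413086)
[[233.0, 251.0], [234.0, 157.0], [372.0, 158.0], [371.0, 252.0]]
knob 287 196 28 37
proj left [array([299.2, 209.4]), array([296.3, 223.4])] tcp [[326.28883146 262.65851615]]
top disc [[0.51545562 0.0338801  0.097     ]] base [[0.51930778 0.03145744 0.065     ]]
line [0.03538939 0.68514163] 534 0.0974927256600174
mat [0.45893888 0.22005203 0.004     ] [0.61944515 0.37728198 0.004     ]
mat corners [[0.45786727 0.23408226 0.004     ]
 [0.60486156 0.22057773 0.004     ]
 [0.62071357 0.37638747 0.004     ]]
```

{"op": "apply_moves", "data": {
  "plan": [
    [0.015,-0.02,-0.03,0.002,-0.001,0,1],
    [0,0,-0.035,0,0,0,1],
    [0,0,-0.025,0,0,0,1],
    [0,0,-0.01,0,0,0,1],
    [0,0,0,0,0,0,1]
  ]
}}

```text
clock: 2.2
ee_pos: [0.5149, 0.0369, 0.0929]
eef_rot: [-0.517, -0.482, 0.481, 0.518]
wrist_force: [-0.3, 0.4, -0.1]
width: 1.002
```

```bash
python3 - <<'E'
from bench import robot
import cv2
im=robot.camera("wrist"); cv2.imwrite("pics/w2.png",im[:,:,::-1])
E
python3 st.py
```

```text
t 2.25 pos [0.5154 0.0369 0.0937] w 1.001 F [ 0.8  0.8 -0.6] q [-0.08  0.11  1.93  0.    1.1  -1.58]
tool x [0.073 0.997 0.002] y [ 0.001  0.002 -1.   ] z [-0.997  0.073 -0.001] yaw of x 85.81
tiltfix [-0.002   0.0013  0.    ]
```

View pics/w2.png

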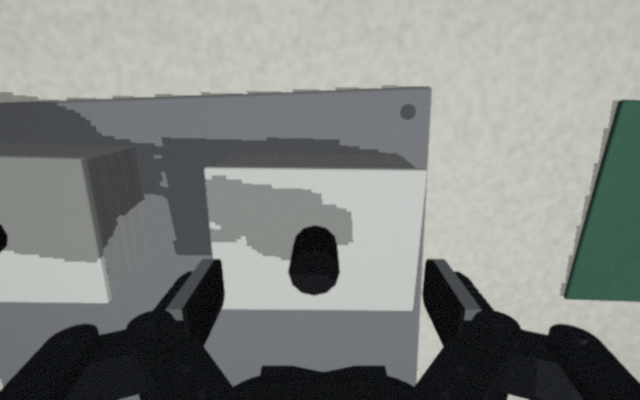

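{"op": "apply_moves", "data": {
  "plan": [
    [0.001,-0.003,-0.012,0,0,0,1],
    [0,0,-0.011,0,0,0,1],
    [0,0,0,0,0,0,0.6],
    [0,0,0,0,0,0,0],
    [0,0,0,0,0,0,0]
  ],
  "grip_force": 40
}}

```text
clock: 2.75
ee_pos: [0.5193, 0.0347, 0.0732]
eef_rot: [0.519, 0.484, -0.479, -0.516]
wrist_force: [-0.3, -0.0, 0.8]
width: 0.512
```

{"op": "apply_moves", "data": {
  "plan": [
    [0,0,0,0,0,0,0],
    [0,0,0,0,0,0,0],
    [0,0,0,0,0,0,0],
    [0,0,0,0,0,0,0],
    [0,0,0,0,0,0,0]
  ]
}}

```text
clock: 3.25
ee_pos: [0.52, 0.0345, 0.0742]
eef_rot: [0.52, 0.485, -0.479, -0.515]
wrist_force: [-0.7, -0.4, -2.0]
width: 0.266
```

```bash
python3 st.py
```

```text
t 3.25 pos [0.52   0.0345 0.0742] w 0.266 F [-0.7 -0.4 -2. ] q [-0.09  0.14  1.93  0.    1.06 -1.59]
tool x [0.071 0.997 0.002] y [ 0.01   0.001 -1.   ] z [-0.997  0.071 -0.01 ] yaw of x 85.9
tiltfix [-0.0014  0.0101  0.    ]
```

{"op": "apply_moves", "data": {
  "plan": [
    [0,0,0.008,0,0,0,0],
    [0,0,0.012,0,0,0,0],
    [0,0,0.02,0,0,0,0],
    [0,0,0.03,0,0,0,0],
    [0,0,0.03,0,0,0,0]
  ]
}}

```text
clock: 3.75
ee_pos: [0.5157, 0.0349, 0.1752]
eef_rot: [-0.517, -0.482, 0.481, 0.518]
wrist_force: [1.3, -0.4, -0.8]
width: 0.264
```

```bash
python3 - <<'E'
from bench import robot
import cv2
im=robot.camera("scene"); cv2.imwrite("pics/s3.png",cv2.resize(im[150:290,220:480,::-1],None,fx=3,fy=3))
E
python3 st.py
```

```text
t 3.8 pos [0.519  0.0347 0.1813] w 0.267 F [4.1 0.1 4. ] q [-0.09  0.    1.86  0.    1.27 -1.59]
tool x [0.071 0.997 0.002] y [ 0.009  0.002 -1.   ] z [-0.997  0.071 -0.009] yaw of x 85.91
tiltfix [-0.0015  0.0088  0.    ]
```

View pics/s3.png

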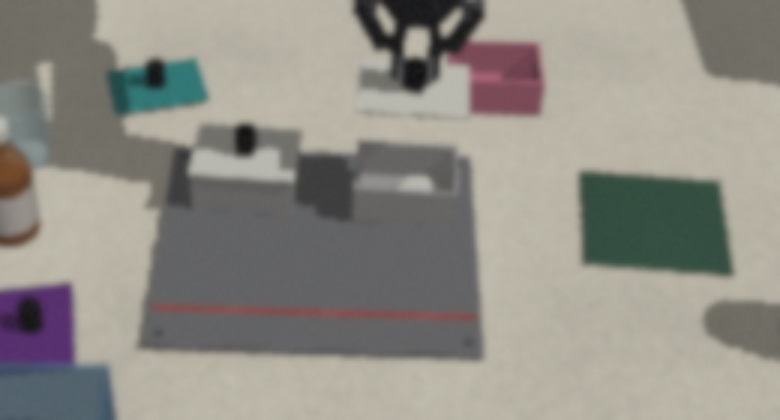

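The lid-off view shows a white cartridge in the left box, at about (415,185) in the crop. So the sample box is the right one, and this lid goes back on.

{"op": "apply_moves", "data": {
  "plan": [
    [0.001,0,-0.03,0,0.004,0,0],
    [0,0,-0.03,0,0,0,0],
    [0,0,-0.02,0,0,0,0],
    [0,0,-0.01,0,0,0,0],
    [0,0,0,0,0,0,0]
  ]
}}

```text
clock: 4.3
ee_pos: [0.526, 0.0343, 0.0997]
eef_rot: [0.523, 0.488, -0.476, -0.512]
wrist_force: [-0.1, -0.4, -0.9]
width: 0.265
```

```bash
python3 st.py
```

```text
t 4.3 pos [0.526  0.0343 0.0997] w 0.265 F [-0.1 -0.4 -0.9] q [-0.09  0.11  1.92  0.    1.1  -1.59]
tool x [0.071 0.997 0.002] y [ 0.023  0.    -1.   ] z [-0.997  0.071 -0.023] yaw of x 85.93
tiltfix [-0.      0.0226  0.    ]
```

{"op": "apply_moves", "data": {
  "plan": [
    [-0.005,0,0,0,0.02,0,0],
    [0,0,0,0,0,0,0],
    [0,0,-0.007,0,0,0,0],
    [0,0,0,0,0,0,0],
    [0,0,0,0,0,0,0]
  ]
}}

```text
clock: 4.8
ee_pos: [0.5234, 0.0341, 0.0964]
eef_rot: [0.519, 0.484, -0.48, -0.516]
wrist_force: [0.4, -0.5, -1.1]
width: 0.264
```

```bash
python3 st.py
```

```text
t 4.8 pos [0.5234 0.0341 0.0964] w 0.264 F [ 0.4 -0.5 -1.1] q [-0.09  0.12  1.91  0.    1.11 -1.59]
tool x [ 0.071  0.997 -0.   ] y [ 0.007 -0.001 -1.   ] z [-0.997  0.071 -0.007] yaw of x 85.93
tiltfix [0.0005 0.0068 0.    ]
```

{"op": "apply_moves", "data": {
  "plan": [
    [-0.003,0,-0.008,0,0.006,0,0],
    [-0.001,0,-0.008,0,0,0,0],
    [0,0,0,0,0,0,0],
    [0,0,0,0,0,0,0],
    [0,0,0,0,0,0,0]
  ]
}}

```text
clock: 5.3
ee_pos: [0.5185, 0.0341, 0.0786]
eef_rot: [-0.517, -0.482, 0.482, 0.517]
wrist_force: [-0.4, -0.8, -0.6]
width: 0.264
```

```bash
python3 st.py
```

```text
t 5.3 pos [0.5185 0.0341 0.0786] w 0.264 F [-0.4 -0.8 -0.6] q [-0.09  0.14  1.93 -0.    1.08 -1.59]
tool x [ 0.071  0.997 -0.   ] y [-0.001 -0.    -1.   ] z [-0.997  0.071  0.001] yaw of x 85.93
tiltfix [ 0.0004 -0.0007  0.    ]
```

{"op": "apply_moves", "data": {
  "plan": [
    [0.001,0,-0.004,0,0,0,0],
    [0,0,0,0,0,0,0],
    [0,0,0,0,0,0,0],
    [0,0,0,0,0,0,0],
    [0,0,0,0,0,0,0.4]
  ]
}}

```text
clock: 5.8
ee_pos: [0.5203, 0.0341, 0.0749]
eef_rot: [0.518, 0.482, -0.482, -0.517]
wrist_force: [0.9, -0.2, -0.4]
width: 0.397
```

{"op": "apply_moves", "data": {
  "plan": [
    [0,0,0,0,0,0,0.7],
    [0,0,0,0,0,0,1],
    [0,0,0,0,0,0,1],
    [0,0,0.03,0,0,0,1],
    [0,0,0.03,0,0,0,1]
  ]
}}

```text
clock: 6.3
ee_pos: [0.5168, 0.0343, 0.132]
eef_rot: [-0.515, -0.48, 0.484, 0.519]
wrist_force: [0.6, -0.3, -0.1]
width: 0.999
```

{"op": "apply_moves", "data": {
  "plan": [
    [0,0,0.03,0,0,0,1],
    [-0.005,-0.04,0.02,0,0,0,1],
    [-0.005,-0.045,0,0,0,0,1],
    [-0.005,-0.045,0,0,0,0,1],
    [0,0,0,0,0,0,1]
  ]
}}

```text
clock: 6.8
ee_pos: [0.5044, -0.0991, 0.191]
eef_rot: [0.518, 0.483, -0.483, -0.514]
wrist_force: [0.6, 0.7, 0.1]
width: 1.004
```

```bash
python3 - <<'E'
from bench import robot
import cv2
im=robot.camera("wrist"); cv2.imwrite("pics/w4.png",im[:,:,::-1])
E
python3 st.py
```

```text
t 6.85 pos [ 0.5046 -0.0969  0.1908] w 1.001 F [ 0.4 -0.6  0. ] q [-0.34 -0.02  1.86 -0.    1.29 -1.85]
tool x [ 0.065  0.998 -0.001] y [ 0.003 -0.001 -1.   ] z [-0.998  0.065 -0.003] yaw of x 86.27
tiltfix [0.0014 0.0033 0.    ]
```

View pics/w4.png

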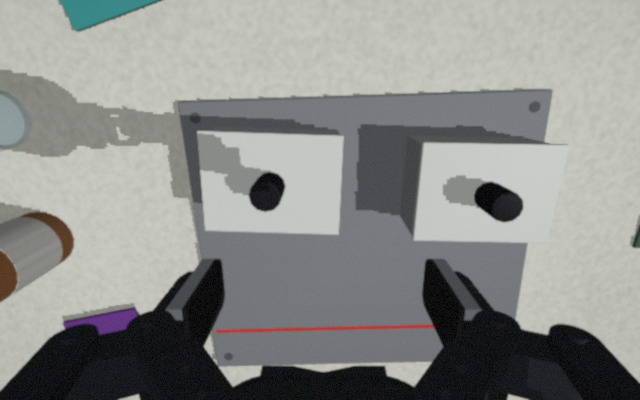

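```bash
python3 - <<'E'
from bench import robot
from h import *
s=robot.state(); cam=cam_from(robot,"wrist",s)
im=cv2.imread("pics/w4.png"); hsv=cv2.cvtColor(im,cv2.COLOR_BGR2HSV); H,S,V=[hsv[:,:,i].astype(int) for i in range(3)]
for x0,x1 in ((190,350),(405,570)):
  roi=np.zeros(V.shape,bool); roi[126:246,x0:x1]=1
  for t in (125,135,150):
    m=roi&(V>t)
    b=blobs(m,200)[0].reshape(-1,2); print('lid',t,yawrect(cast(cam,b,.065)))
roi=np.zeros(V.shape,bool); roi[160:225,230:310]=1
kb=blobs(roi&(V<40),100)[0].reshape(-1,2); w=cast(cam,kb,.097); x,y,ww,h=cv2.boundingRect(kb);print('knob',x,y,ww,h,cast(cam,[[x+ww/2-1,y+h-14]],.097))
m=((H<8)|(H>172))&(S>110)&(V>60); m[:310]=0; m[:,:225]=0;m[:,430:]=0; p=np.argwhere(m)[:,::-1]
w=cast(cam,p,.01); print('line',np.polyfit(w[:,1],w[:,0],1),len(p),w[:,1].min(),w[:,1].max())
E
```

```text
lid 125 (array([ 0.50333746, -0.13920599]), array([123.58430481, 100.82795715]), 87.51797485351562)
lid 135 (array([ 0.49920166, -0.14043692]), array([114.88080597,  84.69059753]), 84.41144561767578)
lid 150 (array([ 0.49893762, -0.14051981]), array([113.7493515 ,  83.83610535]), 84.4085693359375)
lid 125 (array([0.51391705, 0.04038554]), array([140.22418213, 100.14958954]), 86.36380004882812)
lid 135 (array([0.51428284, 0.04395782]), array([132.98727417,  99.88687897]), 86.39842987060547)
lid 150 (array([0.51428577, 0.04402961]), array([132.84840393,  99.8866272 ]), 86.39566040039062)
knob 251 173 33 37 [[ 0.49844038 -0.13904712  0.097     ]]
line [0.0361022  0.68726079] 635 -0.22092982728867228 0.008080975376826893
```

{"op": "apply_moves", "data": {
  "plan": [
    [-0.006,-0.043,0,0,0.003,-0.03,1],
    [0,0,-0.03,0,0,0,1],
    [0,0,-0.03,0,0,0,1],
    [0,0,-0.02,0,0,0,1],
    [0,0,0,0,0,0,1]
  ]
}}

```text
clock: 7.35
ee_pos: [0.4998, -0.1375, 0.1095]
eef_rot: [0.524, 0.477, -0.475, -0.522]
wrist_force: [-0.3, 0.4, 0.5]
width: 0.997
```

```bash
python3 st.py
```

```text
t 7.35 pos [ 0.4998 -0.1375  0.1095] w 0.997 F [-0.3  0.4  0.5] q [-0.42  0.09  1.92  0.    1.13 -1.9 ]
tool x [0.095 0.995 0.   ] y [ 0.004 -0.    -1.   ] z [-0.995  0.095 -0.004] yaw of x 84.54
tiltfix [0.     0.0037 0.    ]
```

{"op": "apply_moves", "data": {
  "plan": [
    [-0.001,-0.003,-0.018,0,0.003,0,1],
    [0,0,-0.018,0,0,0,1],
    [0,0,0,0,0,0,1],
    [0,0,0,0,0,0,0.6],
    [0,0,0,0,0,0,0]
  ]
}}

```text
clock: 7.85
ee_pos: [0.5019, -0.1372, 0.077]
eef_rot: [0.523, 0.478, -0.476, -0.521]
wrist_force: [0.2, -0.3, 0.3]
width: 0.691
```

```bash
python3 st.py
```

```text
t 7.85 pos [ 0.5019 -0.1372  0.077 ] w 0.691 F [ 0.2 -0.3  0.3] q [-0.42  0.14  1.93  0.    1.07 -1.9 ]
tool x [0.09  0.996 0.   ] y [ 0.004 -0.    -1.   ] z [-0.996  0.09  -0.004] yaw of x 84.81
tiltfix [0.0002 0.004  0.    ]
```

{"op": "apply_moves", "data": {
  "plan": [
    [-0.002,-0.002,-0.004,0,0.003,0,0.6],
    [0,0,0,0,0,0,0],
    [0,0,0,0,0,0,0],
    [0,0,0,0,0,0,0],
    [0,0,0,0,0,0,0]
  ]
}}

```text
clock: 8.35
ee_pos: [0.5019, -0.14, 0.0762]
eef_rot: [0.524, 0.478, -0.476, -0.52]
wrist_force: [-0.2, 0.1, -0.4]
width: 0.261
```

{"op": "apply_moves", "data": {
  "plan": [
    [0,0,0,0,0,0,0],
    [0,0,0,0,0,0,0],
    [0,0,0.008,0,0,0,0],
    [0,0,0.012,0,0,0,0],
    [0,0,0.02,0,0,0,0]
  ]
}}

```text
clock: 8.85
ee_pos: [0.499, -0.1389, 0.1149]
eef_rot: [-0.522, -0.477, 0.477, 0.523]
wrist_force: [-0.1, -0.1, -1.7]
width: 0.265
```

```bash
python3 st.py
```

```text
t 8.85 pos [ 0.499  -0.1389  0.1149] w 0.265 F [-0.1 -0.1 -1.7] q [-0.42  0.08  1.91  0.    1.15 -1.9 ]
tool x [0.091 0.996 0.001] y [-0.001  0.001 -1.   ] z [-0.996  0.091  0.001] yaw of x 84.8
tiltfix [-0.0008 -0.0012 -0.    ]
```

{"op": "apply_moves", "data": {
  "plan": [
    [0,0,0.03,0,0,0,0],
    [0,0,0.03,0,0,0,0],
    [0,0.02,0.02,0,0,0,0],
    [0.004,0.04,0,0,0,0,0],
    [0.004,0.045,0,0,0,0,0]
  ]
}}

```text
clock: 9.35
ee_pos: [0.5093, -0.0367, 0.2078]
eef_rot: [0.528, 0.476, -0.473, -0.521]
wrist_force: [1.1, -0.1, -1.8]
width: 0.265
```

```bash
python3 - <<'E'
from bench import robot
import cv2
im=robot.camera("scene"); cv2.imwrite("pics/s5.png",cv2.resize(im[150:290,220:480,::-1],None,fx=3,fy=3))
E
python3 st.py
```

```text
t 9.4 pos [ 0.5098 -0.03    0.2083] w 0.261 F [ 0.   5.2 -0.1] q [-0.22 -0.05  1.85  0.    1.32 -1.69]
tool x [0.095 0.995 0.002] y [ 0.011  0.001 -1.   ] z [-0.995  0.095 -0.011] yaw of x 84.55
tiltfix [-0.0005  0.0108  0.    ]
```

View pics/s5.png

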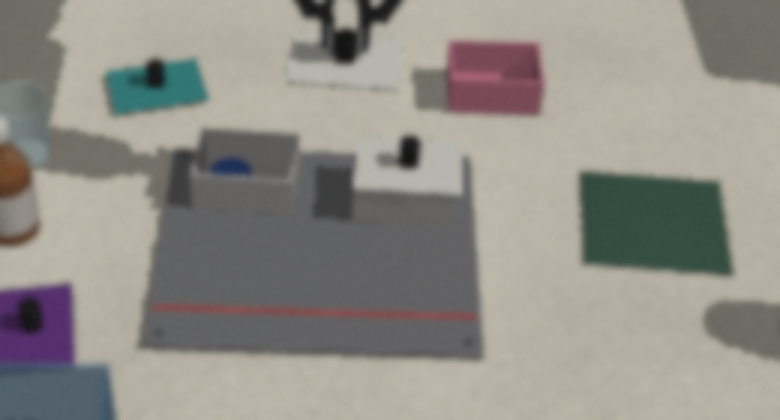

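The blue cartridge is in the right box, at about (230,168) in the crop. The left box is lidded again. Next I take this lid to the mat: remaining shift is (+0.030, +0.335).

{"op": "apply_moves", "data": {
  "plan": [
    [0.004,0.045,0,0,0.005,0,0],
    [0.004,0.045,0,0,0,0,0],
    [0.004,0.045,0,0,0,0,0],
    [0.004,0.045,0,0,0,0,0],
    [0.004,0.045,0,0,0,0,0]
  ]
}}

```text
clock: 9.9
ee_pos: [0.5308, 0.1976, 0.2154]
eef_rot: [0.528, 0.478, -0.471, -0.52]
wrist_force: [0.9, -1.0, -0.6]
width: 0.264
```

{"op": "apply_moves", "data": {
  "plan": [
    [0.003,0.04,0,0,0,0,0],
    [0.002,0.03,0,0,0,0,0],
    [0.0,0.0,-0.02,0,0,0,0],
    [0.0,0.0,-0.03,0,0,0,0],
    [0,0,-0.03,0,0,0,0]
  ]
}}

```text
clock: 10.4
ee_pos: [0.5393, 0.2799, 0.1454]
eef_rot: [0.527, 0.487, -0.468, -0.516]
wrist_force: [-0.3, -0.9, -1.0]
width: 0.264
```

```bash
python3 st.py
```

```text
t 10.4 pos [0.5393 0.2799 0.1454] w 0.264 F [-0.3 -0.9 -1. ] q [ 0.35  0.23  1.68 -0.    1.2  -1.13]
tool x [0.088 0.996 0.009] y [ 0.031  0.007 -1.   ] z [-0.996  0.089 -0.03 ] yaw of x 84.92
tiltfix [-0.0066  0.0307  0.    ]
```

{"op": "apply_moves", "data": {
  "plan": [
    [0.0,0.025,-0.01,-0.006,0.025,0,0],
    [0,0,-0.025,0,0.005,0,0],
    [0.0,0.0,-0.025,0,0.005,0,0],
    [0.0,0.0,-0.015,0,0,0,0],
    [0,0,0,0,0,0,0]
  ]
}}

```text
clock: 10.9
ee_pos: [0.5372, 0.3049, 0.0669]
eef_rot: [-0.519, -0.475, 0.481, 0.523]
wrist_force: [-0.2, -0.5, -0.2]
width: 0.263
```

```bash
python3 st.py
```

```text
t 10.9 pos [0.5372 0.3049 0.0669] w 0.263 F [-0.2 -0.5 -0.2] q [ 0.39  0.37  1.66  0.    1.11 -1.1 ]
tool x [ 0.087  0.996 -0.003] y [-0.01  -0.002 -1.   ] z [-0.996  0.087  0.01 ] yaw of x 85.01
tiltfix [ 0.0019 -0.0103  0.    ]
```

{"op": "apply_moves", "data": {
  "plan": [
    [0.004,0,-0.016,0.002,-0.01,0,0],
    [0,0,-0.014,0,0,0,0],
    [0,0,-0.006,0,0,0,0],
    [0,0,0,0,0,0,0],
    [0,0,0,0,0,0,0]
  ]
}}

```text
clock: 11.4
ee_pos: [0.5443, 0.3055, 0.035]
eef_rot: [0.522, 0.48, -0.476, -0.521]
wrist_force: [0.3, 0.8, -0.5]
width: 0.267
```

```bash
python3 st.py
```

```text
t 11.4 pos [0.5443 0.3055 0.035 ] w 0.267 F [ 0.3  0.8 -0.5] q [ 0.39  0.42  1.67  0.    1.04 -1.1 ]
tool x [0.087 0.996 0.003] y [ 0.006  0.002 -1.   ] z [-0.996  0.087 -0.005] yaw of x 84.99
tiltfix [-0.0024  0.0056  0.    ]
```

Contact is expected near z 0.025.

{"op": "apply_moves", "data": {
  "plan": [
    [-0.002,0,-0.005,-0.002,0.005,0,0],
    [0,0,-0.003,0,0,0,0],
    [0,0,0,0,0,0,0],
    [0,0,0,0,0,0,0],
    [0,0,0,0,0,0,0]
  ]
}}

```text
clock: 11.9
ee_pos: [0.5435, 0.3061, 0.0287]
eef_rot: [0.522, 0.479, -0.477, -0.521]
wrist_force: [-0.6, 0.8, -0.4]
width: 0.265
```

```bash
python3 st.py
```

```text
t 11.9 pos [0.5435 0.3061 0.0287] w 0.265 F [-0.6  0.8 -0.4] q [ 0.39  0.43  1.67  0.    1.04 -1.1 ]
tool x [0.087 0.996 0.002] y [ 0.003  0.001 -1.   ] z [-0.996  0.087 -0.003] yaw of x 85.0
tiltfix [-0.0014  0.0031  0.    ]
```

{"op": "apply_moves", "data": {
  "plan": [
    [0,0,-0.003,-0.001,0.003,0,0],
    [0,0,0,0,0,0,0],
    [0,0,0,0,0,0,0],
    [0,0,0,0,0,0,0.35],
    [0,0,0,0,0,0,0.5]
  ]
}}

```text
clock: 12.4
ee_pos: [0.5438, 0.3063, 0.0259]
eef_rot: [-0.521, -0.478, 0.477, 0.521]
wrist_force: [0.4, -0.4, -0.6]
width: 0.492
```

{"op": "apply_moves", "data": {
  "plan": [
    [0,0,0,0,0,0,1],
    [0,0,0,0,0,0,1],
    [0,0,0,0,0,0,1],
    [0,0,0.02,0,0,0,1],
    [0,0,0.03,0,0,0,1]
  ]
}}

```text
clock: 12.9
ee_pos: [0.5403, 0.3047, 0.0722]
eef_rot: [-0.52, -0.475, 0.48, 0.523]
wrist_force: [0.5, 0.9, 0.1]
width: 1.0
```

{"op": "apply_moves", "data": {
  "plan": [
    [0,0,0.04,0,0,0,1],
    [0,0,0.04,0,0,0,1],
    [-0.02,-0.03,0.02,0,0,0,1],
    [-0.02,-0.04,0,0,0,0,1],
    [-0.02,-0.04,0,0,0,0,1]
  ]
}}

```text
clock: 13.4
ee_pos: [0.4825, 0.1964, 0.1815]
eef_rot: [0.521, 0.48, -0.478, -0.52]
wrist_force: [-0.1, -1.4, -0.4]
width: 1.001
```

```bash
python3 - <<'E'
from bench import robot
import cv2
im=robot.camera("scene"); cv2.imwrite("pics/s6.png",cv2.resize(im[150:290,220:480,::-1],None,fx=3,fy=3))
im=robot.camera("top"); cv2.imwrite("pics/t6.png",im[:,:,::-1])
E
python3 st.py
```

```text
t 13.5 pos [0.4804 0.1937 0.1802] w 0.999 F [ 0.7  0.2 -0. ] q [ 0.23  0.01  1.86 -0.    1.28 -1.25]
tool x [ 0.086  0.996 -0.001] y [-0.001 -0.001 -1.   ] z [-0.996  0.086  0.001] yaw of x 85.09
tiltfix [ 0.0012 -0.0009  0.    ]
```

View pics/s6.png

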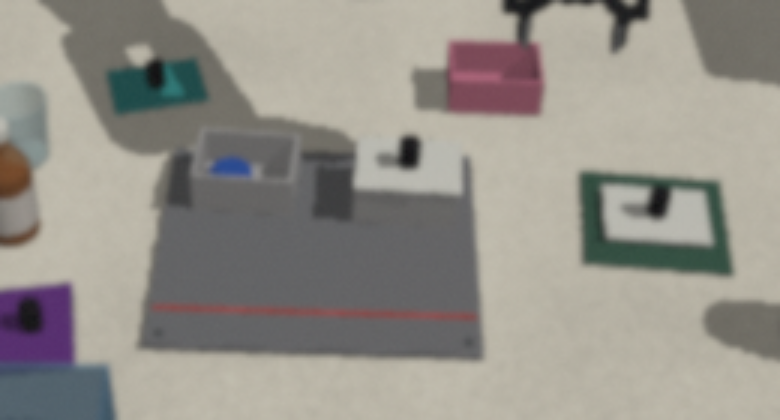

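View pics/t6.png

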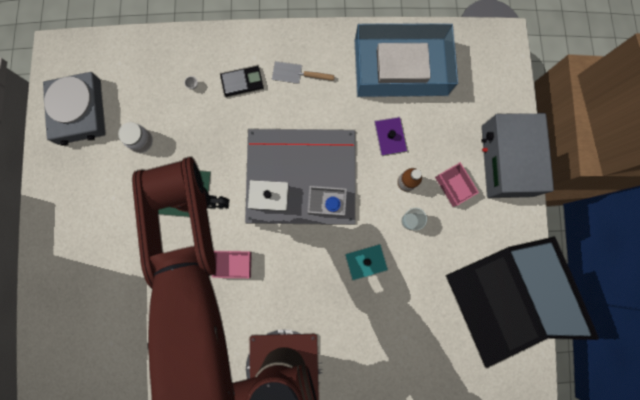

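{"op": "apply_moves", "data": {
  "plan": [
    [-0.01,-0.04,0,0,0,0.05,0.75],
    [-0.01,-0.045,0,0,0,0,0.75],
    [-0.01,-0.045,0,0,0,0,0.75],
    [-0.01,-0.045,0,0,0,0,0.75],
    [-0.01,-0.045,0,0,0,0,0.75]
  ]
}}

```text
clock: 14.0
ee_pos: [0.4301, -0.028, 0.1821]
eef_rot: [0.507, 0.495, -0.492, -0.505]
wrist_force: [1.6, -0.5, -0.8]
width: 0.751
```

{"op": "apply_moves", "data": {
  "plan": [
    [-0.01,-0.04,0,0,0,0,0.75],
    [-0.01,-0.035,0,0,0,0,0.75],
    [0,-0.02,0,0,0,0,0.75],
    [0,0,0,0,0,0,0.75],
    [0,0,0,0,0,0,0.75]
  ]
}}

```text
clock: 14.5
ee_pos: [0.4094, -0.131, 0.184]
eef_rot: [0.511, 0.494, -0.489, -0.505]
wrist_force: [0.7, 0.3, 0.0]
width: 0.752
```

```bash
python3 - <<'E'
from bench import robot
import cv2
im=robot.camera("wrist"); cv2.imwrite("pics/w7.png",im[:,:,::-1])
E
python3 st.py
```

```text
t 14.55 pos [ 0.4096 -0.1308  0.184 ] w 0.754 F [ 0.7 -0.2  0.7] q [-0.5  -0.24  2.07  0.    1.3  -2.04]
tool x [ 0.032  0.999 -0.001] y [ 0.01  -0.002 -1.   ] z [-0.999  0.032 -0.01 ] yaw of x 88.16
tiltfix [0.0018 0.0104 0.    ]
```

View pics/w7.png

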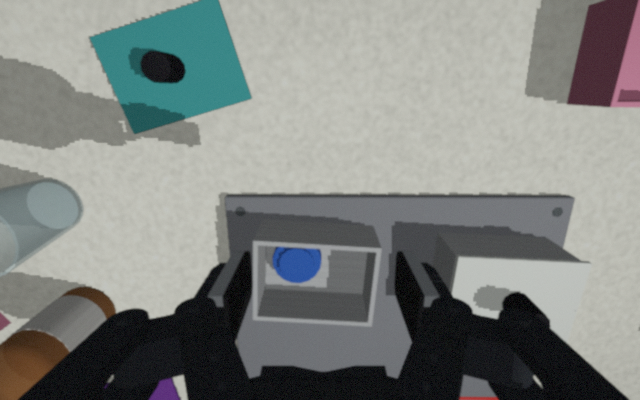

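{"op": "apply_moves", "data": {
  "plan": [
    [-0.004,-0.005,-0.03,0,0.01,0,0.75],
    [0,0,-0.04,0,0,0,0.75],
    [0,0,-0.035,0,0,0,0.75],
    [0,0,-0.015,0,0,0,0.75],
    [0,0,0,0,0,0,0.75]
  ]
}}

```text
clock: 15.05
ee_pos: [0.4085, -0.1303, 0.0624]
eef_rot: [0.508, 0.495, -0.493, -0.504]
wrist_force: [0.1, -0.3, -0.6]
width: 0.748
```

```bash
python3 st.py
```

```text
t 15.05 pos [ 0.4085 -0.1303  0.0624] w 0.748 F [ 0.1 -0.3 -0.6] q [-0.49 -0.06  2.17  0.    1.03 -2.04]
tool x [ 0.023  1.    -0.003] y [ 0.006 -0.003 -1.   ] z [-1.     0.023 -0.006] yaw of x 88.66
tiltfix [0.0028 0.0057 0.    ]
```

{"op": "apply_moves", "data": {
  "plan": [
    [0,-0.006,-0.02,0.002,0.005,-0.012,0.75],
    [0,0,-0.018,0,0,0,0.75],
    [0,0,0,0,0,0,0.75],
    [0,0,0,0,0,0,0.75],
    [0,0,0,0,0,0,0.75]
  ]
}}

```text
clock: 15.55
ee_pos: [0.4128, -0.1336, 0.028]
eef_rot: [0.509, 0.494, -0.492, -0.505]
wrist_force: [-0.2, 1.3, -0.5]
width: 0.75
```

```bash
python3 st.py
```

```text
t 15.55 pos [ 0.4128 -0.1336  0.028 ] w 0.75 F [-0.2  1.3 -0.5] q [-0.5   0.02  2.17  0.    0.95 -2.04]
tool x [ 0.029  1.    -0.002] y [ 0.005 -0.002 -1.   ] z [-1.     0.029 -0.005] yaw of x 88.35
tiltfix [0.0022 0.0052 0.    ]
```

{"op": "apply_moves", "data": {
  "plan": [
    [0,-0.003,-0.005,0.002,0.005,-0.006,0.75],
    [0.008,0,0,0,0,0,0.75],
    [0.008,0,0,0,0,0,0.75],
    [0.008,0,0,0,0,0,0.75],
    [0.005,0,0,0,0,0,0.75]
  ]
}}

```text
clock: 16.05
ee_pos: [0.4465, -0.138, 0.026]
eef_rot: [0.511, 0.492, -0.49, -0.507]
wrist_force: [-2.1, -1.3, 0.8]
width: 0.747
```

```bash
python3 st.py
```

```text
t 16.05 pos [ 0.4465 -0.138   0.026 ] w 0.747 F [-2.1 -1.3  0.8] q [-0.47  0.1   2.09 -0.    0.95 -2.  ]
tool x [ 0.036  0.999 -0.003] y [ 0.005 -0.003 -1.   ] z [-0.999  0.036 -0.005] yaw of x 87.96
tiltfix [0.003  0.0053 0.    ]
```

{"op": "apply_moves", "data": {
  "plan": [
    [0.008,0,0,0.002,0.004,0,0.75],
    [0.01,0,0,0,0,0,0.75],
    [0.01,-0.001,0,0,0,0,0.75],
    [0.01,0,0,0,0,0,0.75],
    [0.01,0,0,0,0,0,0.75]
  ]
}}

```text
clock: 16.55
ee_pos: [0.4963, -0.1385, 0.025]
eef_rot: [-0.507, -0.49, 0.492, 0.51]
wrist_force: [-3.7, 0.3, 2.0]
width: 0.753
```

```bash
python3 st.py
```

```text
t 16.55 pos [ 0.4963 -0.1385  0.025 ] w 0.753 F [-3.7  0.3  2. ] q [-0.42  0.22  1.95 -0.    0.97 -1.96]
tool x [0.035 0.999 0.001] y [-0.005  0.001 -1.   ] z [-0.999  0.035  0.005] yaw of x 87.98
tiltfix [-0.0007 -0.0048 -0.    ]
```

{"op": "apply_moves", "data": {
  "plan": [
    [0.01,0,0,0,-0.002,0,0.75],
    [0.01,-0.001,0,0,0,0,0.75],
    [0.01,-0.001,0,0,0,0,0.75],
    [0.005,0,0,0,0,0,0.75],
    [0,0,0,0,0,0,0.75]
  ]
}}

```text
clock: 17.05
ee_pos: [0.5362, -0.1405, 0.0249]
eef_rot: [-0.508, -0.491, 0.492, 0.509]
wrist_force: [-2.5, -0.1, 1.6]
width: 0.752
```

```bash
python3 - <<'E'
from bench import robot
import cv2
im=robot.camera("wrist"); cv2.imwrite("pics/w8.png",im[:,:,::-1])
im=robot.camera("scene"); cv2.imwrite("pics/s8f.png",im[:,:,::-1]);cv2.imwrite("pics/s8.png",cv2.resize(im[150:290,220:480,::-1],None,fx=3,fy=3))
E
python3 st.py
```

```text
t 17.15 pos [ 0.5358 -0.1405  0.0249] w 0.747 F [-1.   0.7 -0.1] q [-0.4   0.3   1.86  0.    0.99 -1.94]
tool x [0.035 0.999 0.001] y [-0.001  0.001 -1.   ] z [-0.999  0.035  0.001] yaw of x 88.01
tiltfix [-0.0007 -0.0014 -0.    ]
```

View pics/w8.png

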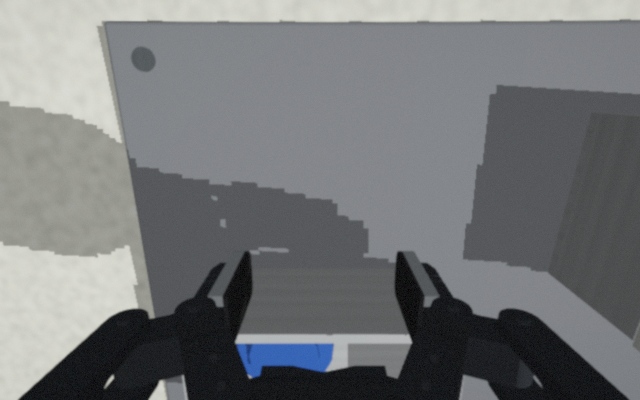

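View pics/s8.png

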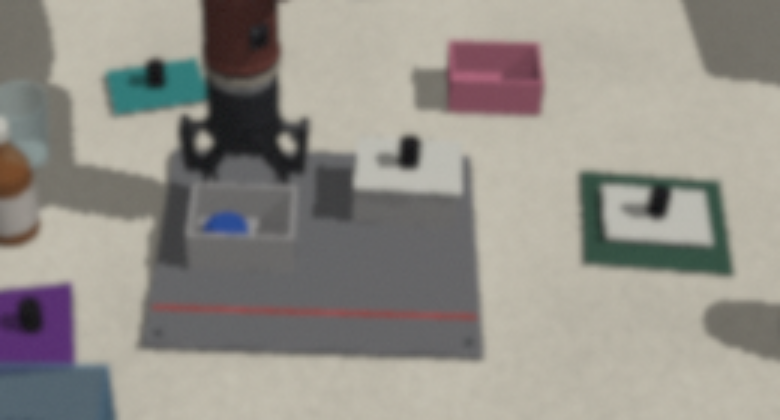

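```bash
python3 - <<'E'
from bench import robot
from h import *
s=robot.state(); cam=cam_from(robot,"wrist",s)
im=cv2.imread("pics/w8.png"); g=cv2.cvtColor(im,cv2.COLOR_BGR2GRAY).astype(int)
for c in (260,300,320,390): print(c, [ (r,g[r,c]) for r in range(326,350,2)])
print(cast(cam,[[260,336],[320,336],[390,336]],.06))
sc=cam_from(robot,"scene"); im=cv2.imread("pics/s8f.png"); 
# box front foot in crop approx (190,265)-(295,272)/3+(220,150)
print(cast(sc,[[220+192/3,150+264/3],[220+293/3,150+271/3]],.01))
print(cast(sc,[[220+152/3,150+308/3],[220+475/3,150+317/3]],.01))
E
```

```text
260 [(326, np.int64(96)), (328, np.int64(97)), (330, np.int64(96)), (332, np.int64(98)), (334, np.int64(153)), (336, np.int64(182)), (338, np.int64(185)), (340, np.int64(182)), (342, np.int64(175)), (344, np.int64(116)), (346, np.int64(96)), (348, np.int64(98))]
300 [(326, np.int64(95)), (328, np.int64(96)), (330, np.int64(100)), (332, np.int64(98)), (334, np.int64(154)), (336, np.int64(183)), (338, np.int64(182)), (340, np.int64(182)), (342, np.int64(172)), (344, np.int64(114)), (346, np.int64(95)), (348, np.int64(96))]
320 [(326, np.int64(95)), (328, np.int64(95)), (330, np.int64(98)), (332, np.int64(97)), (334, np.int64(149)), (336, np.int64(182)), (338, np.int64(184)), (340, np.int64(182)), (342, np.int64(173)), (344, np.int64(118)), (346, np.int64(98)), (348, np.int64(97))]
390 [(326, np.int64(95)), (328, np.int64(97)), (330, np.int64(98)), (332, np.int64(99)), (334, np.int64(146)), (336, np.int64(183)), (338, np.int64(184)), (340, np.int64(183)), (342, np.int64(178)), (344, np.int64(136)), (346, np.int64(123)), (348, np.int64(124))]
[[ 0.54669452 -0.16603711  0.06      ]
 [ 0.54752917 -0.14357683  0.06      ]
 [ 0.54843864 -0.11736358  0.06      ]]
[[ 0.61922063 -0.19369134  0.01      ]
 [ 0.62870137 -0.08758029  0.01      ]]
[[ 0.68227464 -0.23053897  0.01      ]
 [ 0.69266121  0.09705811  0.01      ]]
```

{"op": "apply_moves", "data": {
  "plan": [
    [0.01,0,0,0,0,0,0.75],
    [0.01,-0.001,0,0,0,0,0.75],
    [0.01,-0.001,0,0,0,0,0.75],
    [0.006,0,0,0,0,0,0.75],
    [0,0,0,0,0,0,0.75]
  ]
}}

```text
clock: 17.65
ee_pos: [0.5731, -0.1425, 0.0245]
eef_rot: [-0.508, -0.491, 0.492, 0.51]
wrist_force: [-1.1, -0.1, 0.7]
width: 0.75
```

```bash
python3 st.py
```

```text
t 17.65 pos [ 0.5731 -0.1425  0.0245] w 0.75 F [-1.1 -0.1  0.7] q [-0.38  0.37  1.76  0.    1.01 -1.91]
tool x [0.035 0.999 0.001] y [-0.003  0.001 -1.   ] z [-0.999  0.035  0.003] yaw of x 87.98
tiltfix [-0.0012 -0.0031 -0.    ]
```

{"op": "apply_moves", "data": {
  "plan": [
    [-0.02,0,0,0,0,0,0.75],
    [-0.025,0,0.02,0,0,0,1],
    [-0.02,0.01,0.045,0,0,0,1],
    [0,0.015,0.045,0,0,0,1],
    [0,0.015,0.045,0,0,0,1]
  ]
}}

```text
clock: 18.15
ee_pos: [0.5025, -0.101, 0.1761]
eef_rot: [-0.505, -0.489, 0.492, 0.514]
wrist_force: [1.6, -0.7, -0.1]
width: 1.0
```

{"op": "apply_moves", "data": {
  "plan": [
    [0,0,0.04,0,0,0,1],
    [0,0,0.02,0,0,0,1],
    [0,0,0,0,0,0,1],
    [0,0,0,0,0,0,1],
    [0,0,0,0,0,0,1]
  ]
}}

```text
clock: 18.65
ee_pos: [0.5071, -0.1002, 0.2469]
eef_rot: [0.51, 0.493, -0.489, -0.507]
wrist_force: [0.5, 0.5, -0.2]
width: 0.996
```

```bash
python3 st.py; python3 - <<'E'
from bench import robot
import cv2
im=robot.camera("wrist"); cv2.imwrite("pics/w9.png",im[:,:,::-1])
E

```

```text
t 18.65 pos [ 0.5071 -0.1002  0.2469] w 0.996 F [ 0.5  0.5 -0.2] q [-0.35 -0.06  1.79  0.    1.4  -1.89]
tool x [0.035 0.999 0.001] y [ 0.006  0.001 -1.   ] z [-0.999  0.035 -0.006] yaw of x 87.98
tiltfix [-0.0005  0.0065  0.    ]
```

View pics/w9.png

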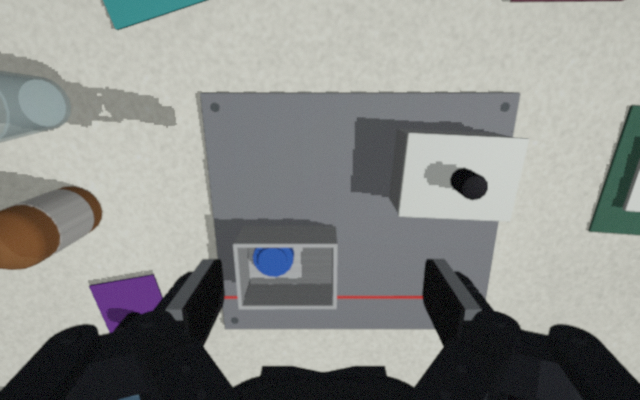

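```bash
cat > meas.py <<'E'
import sys
from bench import robot
from h import *
def meas(pic,s,roi,lrng):
    cam=cam_from(robot,"wrist",s)
    im=cv2.imread(pic); hsv=cv2.cvtColor(im,cv2.COLOR_BGR2HSV); H,S,V=[hsv[:,:,i].astype(int) for i in range(3)]
    m=np.zeros(V.shape,bool); x0,x1,y0,y1=roi; m[y0:y1,x0:x1]=1
    g=cv2.cvtColor(im,cv2.COLOR_BGR2GRAY).astype(int)
    b=max(blobs(m&(g>140)&(S<60),50),key=lambda c:cv2.boundingRect(c)[2]).reshape(-1,2)
    w=cast(cam,b,.06); c,sz,a=yawrect(w); print('rim',c.round(4),sz.round(1),round(a,2),cv2.boundingRect(b))
    bp=cv2.boxPoints(cv2.minAreaRect((w[:,:2]*1000).astype(np.float32)))/1000
    f=bp[np.argsort(bp[:,0])]; print('corners',f.round(4).tolist())
    m=((H<8)|(H>172))&(S>90)&(V>50); mm=np.zeros_like(m)
    for a0,a1 in lrng: mm[y0:,a0:a1]=1
    p=np.argwhere(m&mm)[:,::-1]; w=cast(cam,p,.01); k=np.polyfit(w[:,1],w[:,0],1)
    k=np.polyfit(w[:,1],w[:,0],1); print('line',k.round(4),len(p),'y',w[:,1].min().round(3),w[:,1].max().round(3))
    for q in f[2:]: print('edge end y=%.4f gap to line mid %.2f mm'%(q[1],(k[0]*q[1]+k[1]-q[0])*1000/np.hypot(1,k[0])))
E
python3 - <<'E'
from meas import *
s=robot.state()
meas("pics/w9.png",s,(228,345,238,314),[(224,234),(342,422)])
E
```

```text
rim [ 0.6235 -0.1458] [110.6  79.8] 87.88 (233, 244, 105, 66)
corners [[0.58160001039505, -0.19949999451637268], [0.5856999754905701, -0.08900000154972076], [0.661300003528595, -0.20250000059604645], [0.6654000282287598, -0.09200000017881393]]
line [0.0369 0.6867] 270 y -0.234 0.017
edge end y=-0.2025 gap to line mid 17.86 mm
edge end y=-0.0920 gap to line mid 17.85 mm
```

{"op": "apply_moves", "data": {
  "plan": [
    [0.01,-0.02,-0.045,0,0.005,0,0.75],
    [0.01,-0.02,-0.045,0,0,0,0.75],
    [0,0,-0.045,0,0,0,0.75],
    [0,0,-0.035,0,0,0,0.75],
    [0,0,0,0,0,0,0.75]
  ]
}}

```text
clock: 19.2
ee_pos: [0.5228, -0.1396, 0.0664]
eef_rot: [-0.506, -0.491, 0.491, 0.511]
wrist_force: [-0.9, 0.7, 0.2]
width: 0.752
```

```bash
python3 st.py
```

```text
t 19.2 pos [ 0.5228 -0.1396  0.0664] w 0.752 F [-0.9  0.7  0.2] q [-0.41  0.21  1.87  0.    1.07 -1.94]
tool x [0.036 0.999 0.004] y [-0.006  0.004 -1.   ] z [-0.999  0.036  0.006] yaw of x 87.95
tiltfix [-0.004  -0.0055 -0.    ]
```

{"op": "apply_moves", "data": {
  "plan": [
    [0.01,-0.002,-0.022,-0.004,-0.004,0,0.75],
    [0.01,0,-0.018,0,0,0,0.75],
    [0.005,0,0,0,0,0,0.75],
    [0.005,0,0,0,0,0,0.75],
    [0,0,0,0,0,0,0.75]
  ]
}}

```text
clock: 19.7
ee_pos: [0.5533, -0.1415, 0.0271]
eef_rot: [-0.507, -0.49, 0.492, 0.51]
wrist_force: [-0.3, -0.7, 0.1]
width: 0.754
```

```bash
python3 st.py
```

```text
t 19.7 pos [ 0.5533 -0.1415  0.0271] w 0.754 F [-0.3 -0.7  0.1] q [-0.39  0.33  1.81 -0.    1.01 -1.92]
tool x [0.036 0.999 0.001] y [-0.005  0.001 -1.   ] z [-0.999  0.036  0.005] yaw of x 87.93
tiltfix [-0.0013 -0.0047 -0.    ]
```

{"op": "apply_moves", "data": {
  "plan": [
    [0.01,0,-0.001,0,-0.003,0,0.75],
    [0.01,-0.001,0,0,0,0,0.75],
    [0.008,0,0,0,0,0,0.75],
    [0.003,0,0,0,0,0,0.75],
    [0,0,0,0,0,0,0.75]
  ]
}}

```text
clock: 20.2
ee_pos: [0.588, -0.1431, 0.0297]
eef_rot: [0.509, 0.491, -0.491, -0.508]
wrist_force: [-1.7, -0.1, 0.3]
width: 0.75
```

```bash
python3 st.py
```

```text
t 20.2 pos [ 0.588  -0.1431  0.0297] w 0.75 F [-1.7 -0.1  0.3] q [-0.37  0.39  1.72  0.    1.03 -1.9 ]
tool x [ 0.036  0.999 -0.   ] y [ 0.001 -0.    -1.   ] z [-0.999  0.036 -0.001] yaw of x 87.95
tiltfix [0.0003 0.0011 0.    ]
```

{"op": "apply_moves", "data": {
  "plan": [
    [0.002,0,0,0,0,0,0.75],
    [0.0,0,0,0,0,0,0.75],
    [0.0,0,0,0,0,0,0.75],
    [0,0,0,0,0,0,0.75],
    [0,0,0,0,0,0,0.75]
  ]
}}

```text
clock: 20.7
ee_pos: [0.5899, -0.1431, 0.0297]
eef_rot: [0.509, 0.491, -0.491, -0.509]
wrist_force: [-1.0, 0.1, -0.2]
width: 0.75
```

```bash
python3 st.py
```

```text
t 20.7 pos [ 0.5899 -0.1431  0.0297] w 0.75 F [-1.   0.1 -0.2] q [-0.37  0.4   1.72  0.    1.03 -1.9 ]
tool x [ 0.036  0.999 -0.   ] y [ 0.001 -0.    -1.   ] z [-0.999  0.036 -0.001] yaw of x 87.95
tiltfix [0.0002 0.001  0.    ]
```

Predicted about 1 mm short. I'll back off the same way and measure.

{"op": "apply_moves", "data": {
  "plan": [
    [-0.02,0,0,0,0,0,0.75],
    [-0.025,0,0.02,0,0,0,1],
    [-0.025,0.01,0.045,0,0,0,1],
    [-0.01,0.015,0.045,0,0,0,1],
    [0,0.015,0.045,0,0,0,1]
  ]
}}

```text
clock: 21.2
ee_pos: [0.503, -0.1018, 0.1797]
eef_rot: [-0.506, -0.489, 0.492, 0.513]
wrist_force: [0.9, -0.8, -0.0]
width: 0.999
```

{"op": "apply_moves", "data": {
  "plan": [
    [0,0,0.04,0,0,0,1],
    [0,0,0.02,0,0,0,1],
    [0,0,0,0,0,0,1],
    [0,0,0,0,0,0,1],
    [0,0,0,0,0,0,1]
  ]
}}

```text
clock: 21.7
ee_pos: [0.5062, -0.101, 0.2503]
eef_rot: [0.511, 0.492, -0.489, -0.508]
wrist_force: [-0.2, 0.2, -0.3]
width: 1.0
```

```bash
python3 st.py; python3 - <<'E'
from bench import robot
import cv2
for n in ("wrist","scene","top"):
    im=robot.camera(n); cv2.imwrite(f"pics/{n[0]}10.png",im[:,:,::-1])
    if n=="scene": cv2.imwrite("pics/s10c.png",cv2.resize(im[170:280,250:480,::-1],None,fx=3.4,fy=3.4,interpolation=cv2.INTER_CUBIC))
E
python3 st.py
```

```text
t 21.7 pos [ 0.5062 -0.101   0.2503] w 1.0 F [-0.2  0.2 -0.3] q [-0.35 -0.06  1.79  0.    1.41 -1.89]
tool x [0.037 0.999 0.   ] y [ 0.006 -0.    -1.   ] z [-0.999  0.037 -0.006] yaw of x 87.89
tiltfix [0.0002 0.0063 0.    ]
t 21.85 pos [ 0.5057 -0.1009  0.2495] w 0.997 F [-0.4 -1.   0.1] q [-0.35 -0.06  1.79  0.    1.41 -1.89]
tool x [0.037 0.999 0.001] y [ 0.004  0.001 -1.   ] z [-0.999  0.037 -0.004] yaw of x 87.88
tiltfix [-0.0006  0.0043  0.    ]
```

View pics/w10.png

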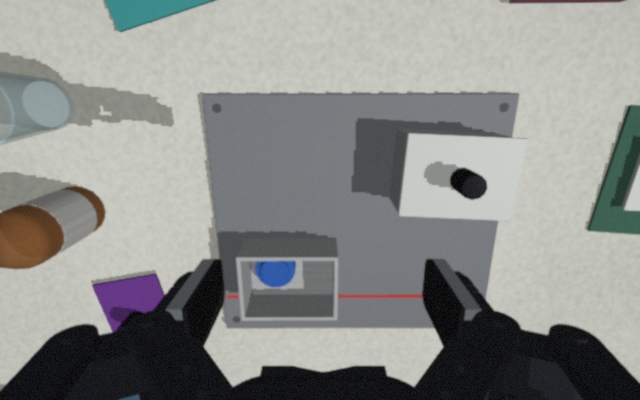

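View pics/s10c.png

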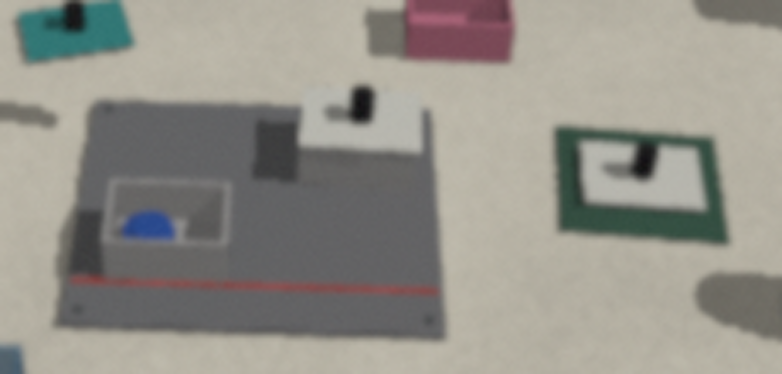

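View pics/t10.png

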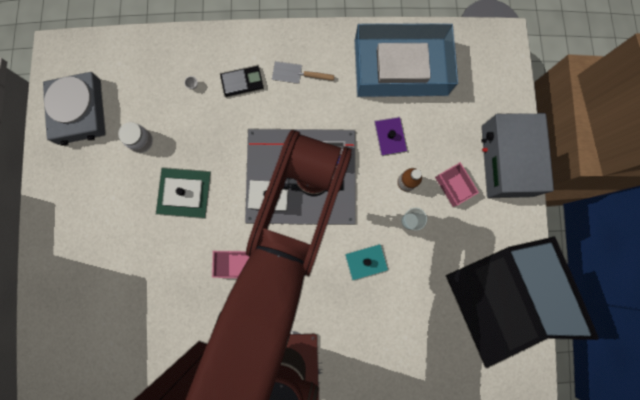

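```bash
python3 - <<'E'
from meas import *
s=robot.state(); 
s['ee_pos']=np.array([.5062,-.101,.2503])
M=R.from_quat(s['eef_rot']); 
for fix in (0,-.0022):   # tool y.x .004 now, .006 at picture time
    s2=dict(s); s2['eef_rot']=(R.from_rotvec([0,fix,0])*M).as_quat()
    meas("pics/w10.png",s2,(230,345,250,325),[(224,236),(343,422)])
sc=cam_from(robot,"scene"); im=cv2.imread("pics/s10.png").astype(int)
# red excess profiles: in front of box vs. to the side; and expected columns
for c in (285,290,295,300,305,310,315,325,330,340,350):
    col=im[240:262,c]; red=col[:,2]-(col[:,0]+col[:,1])/2
    r=np.clip(red-5,0,None); 
    print(c,'red sum',r.sum().round(0),'centroid',((np.arange(240,262)*r).sum()/r.sum()).round(2), cast(sc,[[c,(np.arange(240,262)*r).sum()/r.sum()]],.01)[0][:2].round(4))
E
```

```text
rim [ 0.6407 -0.1465] [110.6  78.9] 87.78 (236, 258, 103, 63)
corners [[0.5990999937057495, -0.20029999315738678], [0.6033999919891357, -0.08969999849796295], [0.6779000163078308, -0.20329999923706055], [0.682200014591217, -0.09279999881982803]]
line [0.0383 0.6872] 265 y -0.234 0.017
edge end y=-0.2033 gap to line mid 1.44 mm
edge end y=-0.0928 gap to line mid 1.39 mm
rim [ 0.6413 -0.1466] [110.7  79.1] 87.78 (236, 258, 103, 63)
corners [[0.5996000170707703, -0.2003999948501587], [0.6039000153541565, -0.08969999849796295], [0.678600013256073, -0.20350000262260437], [0.6829000115394592, -0.09279999881982803]]
line [0.0383 0.688 ] 265 y -0.234 0.017
edge end y=-0.2035 gap to line mid 1.52 mm
edge end y=-0.0928 gap to line mid 1.46 mm
285 red sum 83.0 centroid 252.55 [ 0.6814 -0.1867]
290 red sum 90.0 centroid 252.62 [ 0.6816 -0.1714]
295 red sum 106.0 centroid 252.71 [ 0.6818 -0.1562]
300 red sum 96.0 centroid 252.8 [ 0.6821 -0.1409]
305 red sum 102.0 centroid 252.97 [ 0.6826 -0.1256]
310 red sum 97.0 centroid 253.16 [ 0.6833 -0.1104]
315 red sum 82.0 centroid 253.43 [ 0.6843 -0.0951]
325 red sum 118.0 centroid 253.57 [ 0.6847 -0.0647]
330 red sum 112.0 centroid 253.76 [ 0.6854 -0.0495]
340 red sum 114.0 centroid 254.03 [ 0.6863 -0.0191]
350 red sum 116.0 centroid 254.36 [0.6876 0.0113]
```

```bash
python3 - <<'E'
from bench import robot
print(robot.job_done())
E
```

```text
the job is handed in; nothing more can be done
None
```

The job is handed in: the sample box's leading edge is on the red line by my measurements, though no verdict was reported.

- **Search:** I opened the left box first. It held the white cartridge, so I put its lid back on. The right box held the blue one.
- **Lid:** The right box's lid lies flat, knob up, close to the mat's centre in the last scene and top pictures.
- **Slide:** I pushed the open box with the two spread fingers and backed the arm off. The box was never gripped or lifted, and the blue cartridge is still in it.
- **Edge position:** The last wrist picture puts both ends of the leading edge about 1.4 to 1.5 mm short of the line's middle. The tolerance is 5 mm, and the edge is parallel to the line to within 0.1 mm.
- **Scene check:** The scene picture agrees roughly. About 82% of the line's red still shows in front of the box, which means about 1.3 mm short.
- **Small disagreements:** The last view measured the box's depth as 78.9 mm instead of 80, so the true gap may be up to 1 mm smaller. The top camera could not confirm the edge because the arm blocked its view.
- **Bystanders:** The left box, bottle and beaker looked undisturbed in the pictures, but I did not measure their positions again at the end. The clock stood at 21.85 s at hand-in.

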